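# Clear the board holder and hold its spring jaw open at the mark

### The arm

A 6-joint arm with a two-finger parallel gripper is mounted at the origin on the work surface. World frame = base frame: x ahead of the robot, y to its left, z up, the work surface at z = 0. Lengths are in m, angles in rad, forces in N, time in s.
With the tool pointing down it reaches from about 0.35 to 0.975 m from the base axis. Payload 4.9 kg.
Tool frame: the origin (TCP) lies midway between the tips of the shut fingers; the grasp point (between the pads) lies 19 mm behind it; z points along the fingers, y is the line along which they close (so a half turn about z gives the same grasp; the last joint's range is limited). The gripper opens to 85 mm and grips with 20 to 120 N. Pads are 22 mm wide; open, the fingers measure 114 mm over their backs; the gripper's body (76 mm by 85 mm) begins 54 mm behind the grasp point. The pads swing forward as they close: fully open they stand 13 mm farther back than shut.
Start: joints at [1.067, 0.053, 1.613, -0, 1.476, -0.119], TCP at [0.235, 0.579, 0.204] pointing down, gripper open.
Joint ranges: [-3.01, 3.01], [-1.01, 2.22], [0.06, 2.58], [-1.02, 4.17], [0.09, 2.62], [-3.14, 3.14]. Speed limits (rad/s): [2.57, 2.57, 3.14, 3.14, 3.14, 3.14].

### API

Orientations are given as a rotation vector (axis times angle).
In Python, from station import ctrl, optics, job gives the robot as it stands.
- The arm moves only by the shell command python3 -m jog 'ROWS' [OPENING] [FORCE]. ROWS is JSON, a list of rows, each a list of 2 entries, a list of its own where there are three numbers: the shift along the tool's x, y, z in m, then the turn, a rotation vector about the tool's x, y, z in rad. A call has 1 to 5 rows; each row is the pose to reach, as a shift and turn from the pose commanded when the call began, along the tool's axes at that moment; what a row does not reach only later rows make up. A row lasts 1/10 s, in which the tool goes at most 50 mm and 8.59 degrees, less where a joint would pass 70% of its speed; a pose out of reach is approached as far as the arm can. A call with a gripper value outside its range is refused whole. OPENING is the opening, from 0 (shut) to 1 (fully open), set as the call begins (- or left out, the last holds). The fingers move at their own pace and stop on an object; FORCE is the grip in N (left out, the last holds). Time passes only in rows, so rows that repeat a pose let the fingers close. It gives the time, the measured TCP pose, the force, the opening and the grip force at its end, in the units of the state.
- ctrl.get_obs(): the state, without advancing time (a new reading comes with each control period).
- optics.get_image(name): name is "side" or "top"; returns a dict with "image" (384x512x3 uint8, blue, green, red), "fx", "fy", "cx", "cy" (pixels), "D" ([k1, k2, p1, p2, k3] as OpenCV has them; the pictures are not rectified), "rvec" (rotation vector, rad) and "tvec" (3), from world to camera coordinates, as OpenCV has them. Camera axes: x right, y down, z forward; pixel columns grow to the right and rows downward; lengths in m; the calibration is good to about 2 mm. A picture is of the moment at which its call begins. There is no depth.
- job.finish_job(): hands the job in; it is judged then, once.
The state is a dict: "t": time; "q": joint angles; "dq": joint speeds; "effort": joint torques, N m; "tool_pos": TCP position; "tool_rot": TCP orientation; "contact_force": force on the tool from outside, world axes, zero at the start; "wrist_torque": the same for the moment, N m; "opening": finger opening in m; "grip_force": force on a finger pad.
Only numpy, scipy, OpenCV 4.12 (cv2) and the standard library are available. Lean on these libraries where they do the work, as an engineer would, in place of code of your own. Each camera call takes 0.05 s, during which the arm holds its last target. There are 200 camera calls.

### The job

An inspected circuit board was left lying across the guide rods of the spring-loaded board holder: lift it off and lay it down flat, not dropped, in the empty blue tray. Then take the blue tab of the sliding jaw and pull it out against its spring until the yellow pointer stands over the red marker on the scale, and finish still holding it there, so that a colleague can set the next board between the jaws; leave the marker as it is set and the other things on the bench where they are.

Things in the scene. Friction and masses are not known exactly. Their poses are not given: they have to be found in the camera images.
- holder: Board holder, fixed on a 15 mm thick grid plate, black base 165 x 262 mm. Origin: underside of base, midway between two steel guide rods that run along its y; z up, heights from here. Rods 10 mm thick at x -35 and +35 mm, tops at 45. Fixed jaw y +58 to +85, top 56. End block y -128 to -112, top 49. White scale rail with black ticks x +72 to +92, top 36. The sliding jaw opens towards -y.
- jaw: Sliding jaw on the rods: aluminium block 110 (x) x 30 (y) x 24 mm with a blue pull tab on top, axes as the holder's. Origin: centre of the block's underside, 32 mm above the holder's origin, at holder y +5 mm at rest. Slides 0 to 90 mm towards holder -y. A spring draws it home: 5 N at rest, rising 110 N/m to 14 N at 80 mm; let go, it returns.
- tab (a point): Grip point in the middle plane of the blue tab, 14 mm below its top. The tab is an upright plate 44 mm wide (holder x), 10 mm thick (holder y), 36 mm high above the jaw block; its top is 92 mm above the holder's origin. Pinch it from above, fingers closing along the holder's y.
- pointer (a point): Tip of the yellow pointer that sticks out from the jaw's +x side over the scale rail, 2.5 mm wide, at the jaw's middle (same holder y as the tab).
- marker_line (a point): Middle of the red marker, a band 8 mm wide (holder y) across the scale rail, held by friction at the set opening, 50 to 80 mm from the pointer's rest place towards holder -y. The pointer passes 1.5 mm above it, not touching. At the mark, pointer and this point have the same y in the holder's axes (to within the band, 4 mm either way).
- board: Inspected green circuit board, 110 (x) x 60 (y) x 2 mm, some 0.1 kg, lying across the guide rods between sliding jaw and end block, length about along the holder's x. Origin: centre of underside, z up. A black finned heat sink 30 x 30 mm in its middle rises to 23 mm above the underside: grip it there, best closing along the board's x. Other parts, under 10 mm, are near corners and long edges.
- blue_tray: Empty blue tray fixed on the table, outside 160 (x) x 110 (y) x 16 mm high, walls and floor 4 mm. Origin: centre of its underside, on the table at z = 0. The board fits flat on its floor with its length along the tray's x (either way round); a twin grey tray holds the next board.
- next_board: Next board, like the inspected one, lying in the grey tray (same size as the blue one). Not to be touched. Origin: centre of its underside.
- lens: Black camera lens standing on the table, 42 mm across, 50 mm high. Bystander. Origin: centre of its underside.
- screwdriver: Screwdriver with orange handle lying on the table, 160 mm long along its x. Bystander.
- wash_bottle: White bottle with red cap, 56 mm across, 130 mm high. Bystander. Origin: centre of its underside.
- loupe: Black loupe standing on the table, 44 mm across, 34 mm high. Bystander. Origin: centre of its underside.
There are look-alikes about, which are no part of the job. What is shaped like the board but brown is not meant.

How it is judged:
By the outcome, as a careful person would: the job done as asked, in the order asked, and still so for the second after the job is handed in, while the arm keeps its last pose, push and grip.
It also fails if it takes over 58 s, if anything falls off the work surface, if the arm or the gripper's body presses on something with over 40 N, if the wrist force passes 120 N, or if a joint passes its speed limit or range.

## Working session

There is one attempt and no reset: what is moved stays moved. The work goes in short steps, Python scripts to look and compute and a shell command to move; the robot and the scene stay as the last step left them, time stands still between calls to the robot, and variables do not carry over. Pictures are saved under pics/ and viewed, at most 10 in all, crops included, and the job is handed in when it is done.

```bash
ls; mkdir -p pics; cat > h.py <<'E'
import numpy as np, cv2
from scipy.spatial.transform import Rotation as R
from station import ctrl, optics, job
def grab(n):
    d=optics.get_image(n); d['K']=np.array([[d['fx'],0,d['cx']],[0,d['fy'],d['cy']],[0,0,1.]]); d['D']=np.array(d['D'],float)
    d['Rm']=cv2.Rodrigues(np.array(d['rvec'],float))[0]; d['t']=np.array(d['tvec'],float).ravel(); return d
def ray(d,uv):
    p=cv2.undistortPoints(np.array(uv,float).reshape(-1,1,2),d['K'],d['D']).reshape(-1,2)
    v=np.c_[p,np.ones(len(p))]@d['Rm']; return -d['Rm'].T@d['t'], v
def onz(d,uv,z):
    c,v=ray(d,uv); return c+v*((z-c[2])/v[:,2:3])
def proj(d,P):
    return cv2.projectPoints(np.array(P,float).reshape(-1,3),np.array(d['rvec'],float),d['t'],d['K'],d['D'])[0].reshape(-1,2)
E
python3 - <<'E'
from h import *
for n in('top','side'):
    d=grab(n); cv2.imwrite(f'pics/{n}0.png',cv2.resize(d['image'],(800,600),interpolation=cv2.INTER_CUBIC)); print(n,-d['Rm'].T@d['t'],d['fx'])
o=ctrl.get_obs(); print(o['t'],o['tool_pos'],o['tool_rot'],R.from_rotvec(o['tool_rot']).as_matrix())
E
```

```text
pics
top [0.37052135 0.02700843 1.33081763] 349.0539766656773
side [-0.06962542 -0.83254568  1.00236793] 439.7396526088024
0.1 [0.23429922 0.57876212 0.2030669 ] [-6.00605437e-01 -3.08305855e+00  2.75104292e-03] [[-9.26874468e-01  3.75370362e-01 -9.00495438e-04]
 [ 3.75371371e-01  9.26873100e-01 -1.60919380e-03]
 [ 2.30601340e-04 -1.82954085e-03 -9.99998300e-01]]
```

View pics/top0.png

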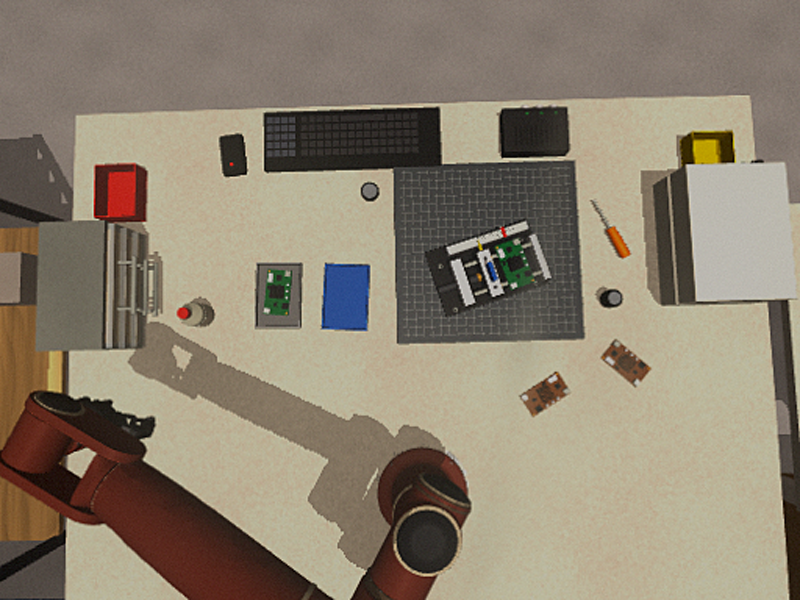

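View pics/side0.png

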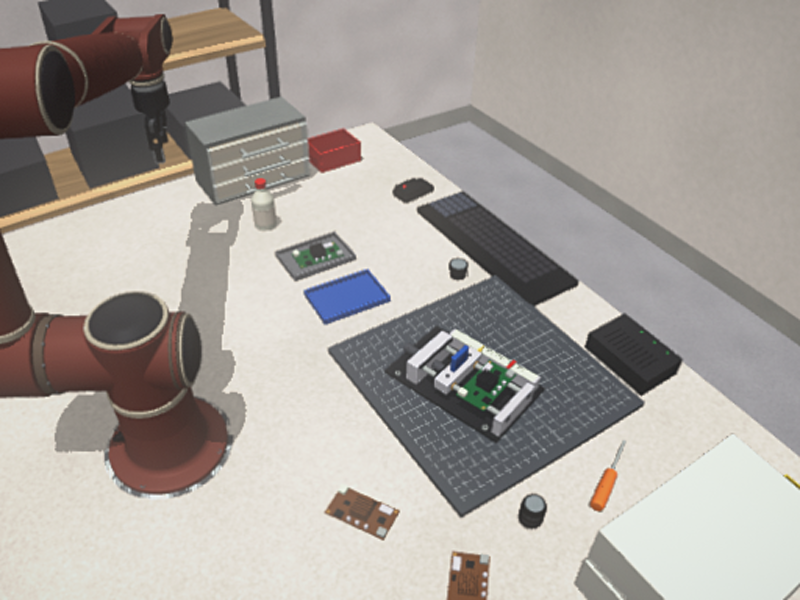

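The top view (800x600 coordinates) shows these candidates:
- **Green board on the rods**, near (517,260), is the inspected one.
- **Green board in the grey tray**, near (278,295), is the next board.
- **Brown boards**, near (545,393) and (627,362), are decoys.

The empty blue tray is near (346,297), the blue tab near (491,270), the yellow pointer near (480,246) and the red marker near (503,231). Next I'll measure and take one enlarged crop.

```bash
cat > meas.py <<'E'
from h import *
def blobs(d,name,roi,z,minA=6):
    hsv=cv2.cvtColor(d['image'],cv2.COLOR_BGR2HSV)
    rng={'blue':((105,120,50),(130,255,255)),'red':((172,120,90),(180,255,255)),'yellow':((22,120,110),(34,255,255)),'green':((45,80,40),(80,255,255))}[name]
    m=cv2.inRange(hsv,*rng)
    if name=='red': m|=cv2.inRange(hsv,(0,150,90),(6,255,255))
    k=np.zeros_like(m); x0,y0,x1,y1=roi; k[y0:y1,x0:x1]=255; m&=k
    n,l,s,c=cv2.connectedComponentsWithStats(m)
    out=[]
    for i in range(1,n):
        if s[i,4]>=minA:
            pts=np.argwhere(l==i)[:,::-1].astype(float)
            W=onz(d,pts,z)[:,:2]
            r=cv2.minAreaRect(W.astype(np.float32)*1000)
            out.append((s[i,4],c[i].round(1),W.mean(0).round(4),np.round(r[0],1),np.round(r[1],1),round(r[2],1)))
    return out
E
python3 - <<'E'
from meas import *
d=grab('top'); a=grab('side')
im=d['image'][130:210,195:380]; cv2.imwrite('pics/crop1.png',cv2.resize(im,None,fx=4.3,fy=4.3,interpolation=cv2.INTER_CUBIC))
H=(265,130,365,210)
for n,z,roi in (('blue',.107,H),('red',.052,H),('yellow',.053,H),('green',.062,H),('blue',.016,(195,150,250,225)),):
    print('top',n,*blobs(d,n,roi,z),sep='\n ')
S=(245,200,350,285)
for n,z,roi in (('blue',.107,S),('red',.052,S),('yellow',.053,S),('green',.062,S),('blue',.016,(190,160,255,215))):
    print('side',n,*blobs(a,n,roi,z),sep='\n ')
E
```

```text
top
 blue
 (np.int32(36), array([314.5, 173.2]), array([ 0.5146, -0.169 ]), array([ 514.1, -169.3]), array([41.3, 10.1]), 16.1)
top
 red
 (np.int32(16), array([321.8, 147.9]), array([ 0.6144, -0.2085]), array([ 613.9, -208.1]), array([23.5,  8.1]), 11.4)
top
 yellow
 (np.int32(12), array([306.6, 156.8]), array([ 0.5828, -0.1509]), array([ 583.4, -149.9]), array([21.6,  6.7]), 24.2)
top
 green
 (np.int32(305), array([328.4, 169. ]), array([ 0.5337, -0.2277]), array([ 536.1, -229.6]), array([111.7,  61.4]), 18.6)
 (np.int32(6), array([335.5, 167. ]), array([ 0.5405, -0.2539]), array([ 540.5, -253.9]), array([3.7, 7.4]), 87.4)
top
 blue
 (np.int32(1189), array([220.7, 189.7]), array([0.4722, 0.173 ]), array([472.7, 172.9]), array([108.3, 158.2]), 85.9)
side
 blue
 (np.int32(65), array([292.8, 228.2]), array([ 0.5052, -0.1809]), array([ 503.8, -180.5]), array([67.9, 17.6]), 29.1)
 (np.int32(12), array([295.9, 230.5]), array([ 0.5069, -0.1929]), array([ 506.4, -193.3]), array([31.6,  3.8]), 24.0)
side
 red
 (np.int32(9), array([326.8, 232.8]), array([ 0.6146, -0.2105]), array([ 614.3, -210.4]), array([21.6,  2.3]), 16.5)
side
 yellow
 (np.int32(6), array([307. , 223.2]), array([ 0.5886, -0.1479]), array([ 589.1, -147.4]), array([11. ,  4.7]), 18.2)
side
 green
 (np.int32(325), array([310. , 248.2]), array([ 0.5282, -0.2374]), array([ 535.5, -232.4]), array([110. ,  61.4]), 17.9)
side
 blue
 (np.int32(856), array([221.5, 189.5]), array([0.4673, 0.1609]), array([470.7, 163.1]), array([111. , 157.6]), 85.4)
```

View pics/crop1.png

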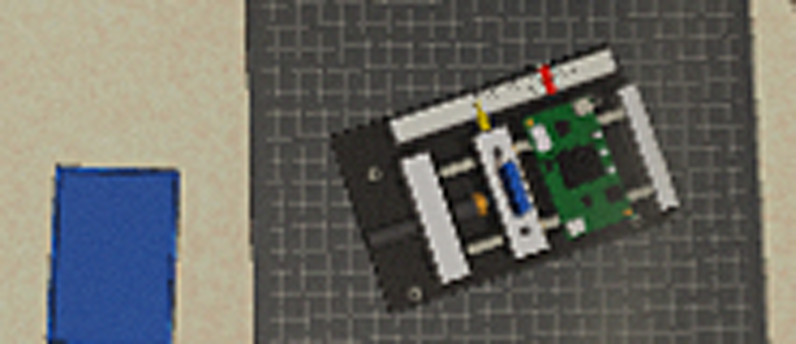

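The crop confirms it: the green board with the black heat sink, at crop (580,165), lies across the rods between the jaw and the end block. It measures 111x61 mm, which matches. The tab, pointer (crop 483,118) and marker (crop 548,80) are all clear. Next I'll work out the moves.

```bash
cat > plan.py <<'E'
from h import *
def plan(x,y,z,head_deg,o=None):
    """shift/turn in tool axes to reach TCP xyz, tool down, tool y at heading"""
    o=o or ctrl.get_obs(); M=R.from_rotvec(o['tool_rot']); p=np.array(o['tool_pos'])
    best=None
    for h in (head_deg,head_deg+180):
        a=np.radians(h); yv=np.array([np.cos(a),np.sin(a),0]); zv=np.array([0,0,-1.]); xv=np.cross(yv,zv)
        T=R.from_matrix(np.c_[xv,yv,zv]); t=(M.inv()*T).as_rotvec()
        if best is None or np.linalg.norm(t)<np.linalg.norm(best): best=t
    print('t',o['t'],'at',p.round(4),'shift',(M.inv().apply(np.array([x,y,z])-p)).round(4),'turn',best.round(3),'open',round(o['opening'],4),'F',np.round(o['contact_force'],1),'grip',o['grip_force'],'q',np.round(o['q'],2))
E
python3 - <<'E'
from plan import *
d=grab('top'); print('sink',onz(d,[[329.9,168.4]],.083)); print('tray floor centre',onz(d,[[220.7,189.7]],.010))
a=grab('side')
c1,v1=ray(d,[[220.7,189.7]]);c2,v2=ray(a,[[221.5,189.5]])
s=np.linalg.lstsq(np.c_[v1[0],-v2[0]],c2-c1,rcond=None)[0]; print('tri tray',c1+v1*s[0],c2+v2*s[1])
plan(.536,-.2305,.16,18.4)
E
```

```text
sink [[ 0.53312134 -0.22889488  0.083     ]]
tray floor centre [[0.47257999 0.17370547 0.01      ]]
tri tray [[0.47315833 0.17453677 0.00251522]] [[0.47403919 0.17407803 0.00253233]]
t 0.3 at [0.2345 0.5791 0.2038] shift [-0.5834 -0.6371  0.0442] turn [-0.001  0.     0.865] open 0.0852 F [0.5 0.2 0.2] grip 0.0 q [ 1.07  0.05  1.61  0.    1.48 -0.12]
```

```bash

python3 -m jog '[[[-0.03,-0.032,0],[0,0,0]],[[-0.06,-0.064,0],[0,0,0]],[[-0.09,-0.096,0],[0,0,0]],[[-0.12,-0.128,0],[0,0,0]],[[-0.15,-0.16,0],[0,0,0]]]' 0.6
python3 -m jog '[[[-0.03,-0.032,0],[0,0,0]],[[-0.06,-0.064,0],[0,0,0]],[[-0.09,-0.096,0],[0,0,0]],[[-0.12,-0.128,0],[0,0,0]],[[-0.15,-0.16,0],[0,0,0]]]'
python3 -m jog '[[[-0.03,-0.032,0],[0,0,0]],[[-0.06,-0.064,0],[0,0,0]],[[-0.09,-0.096,0],[0,0,0]],[[-0.12,-0.128,0],[0,0,0]],[[-0.15,-0.16,0],[0,0,0]]]'
python3 -m jog '[[[-0.02,-0.03,0],[0,0,0.14]],[[-0.04,-0.06,0],[0,0,0.28]],[[-0.07,-0.09,0],[0,0,0.42]],[[-0.1,-0.12,0],[0,0,0.56]],[[-0.13,-0.15,0],[0,0,0.7]]]'
python3 -c "
from plan import *
plan(.536,-.2305,.12,18.4)"
```

```text
t: 0.8
tool_pos: [0.3138, 0.3731, 0.2042]
tool_rot: [0.6, 3.083, 0.0]
contact_force: [-0.2, -0.2, 0.3]
opening: 0.0515
grip_force: 0.0
t: 1.3
tool_pos: [0.3929, 0.1684, 0.2045]
tool_rot: [0.6, 3.083, 0.001]
contact_force: [0.3, 0.4, 0.3]
opening: 0.0514
grip_force: 0.0
t: 1.8
tool_pos: [0.4719, -0.0364, 0.2044]
tool_rot: [0.601, 3.083, 0.0]
contact_force: [1.2, 1.1, 1.2]
opening: 0.0509
grip_force: 0.0
t: 2.3
tool_pos: [0.5361, -0.2241, 0.2042]
tool_rot: [1.63, 2.685, 0.0]
contact_force: [0.5, 1.3, 0.2]
opening: 0.0513
grip_force: 0.0
t 2.3 at [ 0.5361 -0.2241  0.2042] shift [-0.0056 -0.003   0.0842] turn [0.    0.    0.159] open 0.0513 F [0.5 1.3 0.2] grip 0.0 q [-0.52 -0.05  1.72  0.    1.48 -1.  ]
```

```bash

python3 -m jog '[[[-0.003,-0.002,0.02],[0,0,0.08]],[[-0.006,-0.004,0.05],[0,0,0.159]],[[-0.006,-0.004,0.075],[0,0,0.159]],[[-0.006,-0.004,0.085],[0,0,0.159]],[[-0.006,-0.004,0.085],[0,0,0.159]]]'
python3 - <<'E'
from plan import *
plan(.535,-.230,.065,18.4)
d=grab('side')
cv2.imwrite('pics/side1.png',cv2.resize(d['image'][180:300,220:380],(800,600),interpolation=cv2.INTER_CUBIC))
E
```

```text
t: 2.8
tool_pos: [0.5338, -0.2288, 0.1173]
tool_rot: [-1.828, -2.55, 0.001]
contact_force: [-0.5, -0.1, -0.1]
opening: 0.0512
grip_force: 0.0
t 2.8 at [ 0.5338 -0.2288  0.1173] shift [-0.0017  0.0009  0.0523] turn [-0.002 -0.003  0.006] open 0.0512 F [-0.5 -0.1 -0.1] grip 0.0 q [-0.53  0.02  1.8   0.    1.33 -0.86]
```

View pics/side1.png

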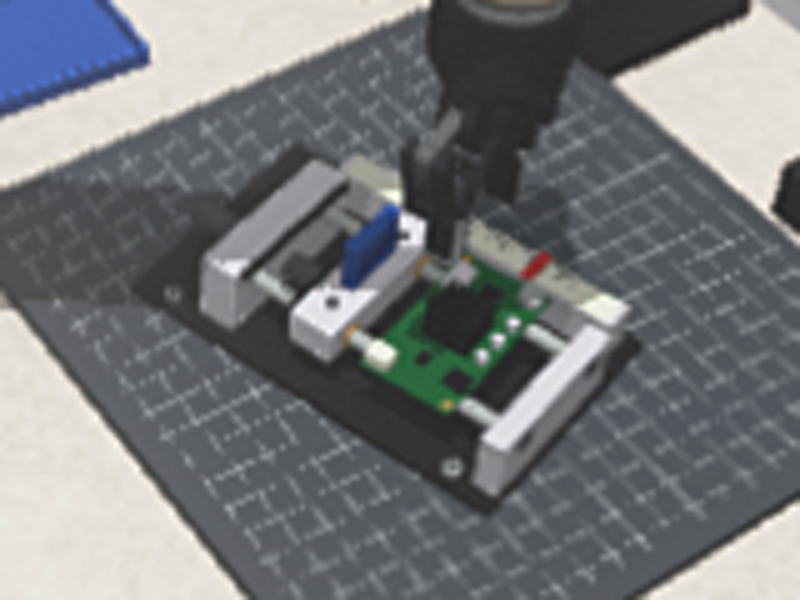

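The side crop shows the fingertips near (430,250) and (505,195), above the heat sink at (460,310), with the tab clear of them. I'll check the alignment by projection before descending.

```bash
python3 - <<'E'
from h import *
d=grab('side'); o=ctrl.get_obs(); M=R.from_rotvec(o['tool_rot']); p=np.array(o['tool_pos'])
f=lambda P:((proj(d,P)-[220,180])*5).round(0).tolist()
print('tcp',f([p]),'fingertips',f([p+M.apply([0,s*.026,-.006]) for s in(1,-1)]))
print('sink top expected',f([[.535,-.23,.083]]),f([[.533,-.229,.083]]))
c=np.array([[460,305]])/5+[220,180]; print('sink top from side',onz(d,c,.083))
g=d['image'][180:300,220:380].astype(int); m=(g.max(2)<45).astype(np.uint8)
n,l,s,cc=cv2.connectedComponentsWithStats(m)
for i in range(1,n):
    if s[i,4]>25: print(s[i],(cc[i]*5).round())
E
```

```text
tcp [[463.0, 256.0]] fingertips [[489.0, 223.0], [439.0, 276.0]]
sink top expected [[455.0, 303.0]] [[452.0, 303.0]]
sink top from side [[ 0.53615062 -0.2327376   0.083     ]]
[121   5  20  10  27] [652.  48.]
[97 29  7 11 40] [503. 172.]
[ 85  57  15  14 132] [457. 315.]
[95 68 14 12 48] [507. 366.]
[81 80 15  8 31] [444. 419.]
```

```bash

python3 -m jog '[[[-0.002,0.001,0.015],[0,0,0]],[[-0.002,0.001,0.03],[0,0,0]],[[-0.002,0.001,0.04],[0,0,0]],[[-0.002,0.001,0.048],[0,0,0]],[[-0.002,0.001,0.052],[0,0,0]]]'
python3 -m jog '[[[0,0,0],[0,0,0]],[[0,0,0],[0,0,0]],[[0,0,0],[0,0,0]],[[0,0,0],[0,0,0]],[[0,0,0],[0,0,0]]]' 0 40
```

```text
t: 3.4
tool_pos: [0.5358, -0.2306, 0.0655]
tool_rot: [-1.829, -2.552, 0.0]
contact_force: [0.4, 0.3, 0.3]
opening: 0.0512
grip_force: 0.0
t: 3.9
tool_pos: [0.5368, -0.2312, 0.0677]
tool_rot: [1.83, 2.553, 0.0]
contact_force: [-0.3, 0.7, -0.4]
opening: -0.0001
grip_force: 0.0
```

The fingers closed fully without catching anything. I'll look.

```bash
python3 - <<'E'
from plan import *
plan(.535,-.230,.065,18.4)
d=grab('side');t=grab('top')
a=cv2.resize(d['image'][180:300,250:350],(480,576),interpolation=cv2.INTER_CUBIC)
b=cv2.resize(t['image'][120:216,270:320+30],(320,384),interpolation=cv2.INTER_CUBIC)
c=np.zeros((576,800,3),np.uint8); c[:,:480]=a; c[:384,480:]=b
cv2.imwrite('pics/s2.png',c)
E
```

```text
t 3.9 at [ 0.5368 -0.2312  0.0677] shift [ 0.0018 -0.0013  0.0027] turn [0.001 0.001 0.006] open -0.0001 F [-0.3  0.7 -0.4] grip 0.0 q [-0.53  0.08  1.82  0.    1.24 -0.86]
```

View pics/s2.png

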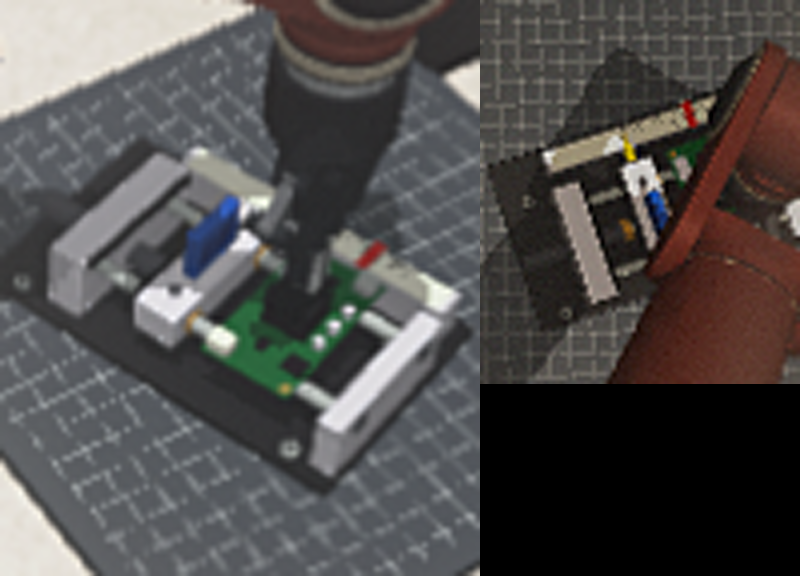

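```bash
python3 - <<'E'
from h import *
d=grab('side'); o=ctrl.get_obs(); p=np.array(o['tool_pos']); print(p, o['opening'],o['grip_force'])
f=lambda P:((proj(d,P)-[250,180])*4.8).round(0).tolist()
print('tcp',f([p]),'tcp+15mm up',f([p+[0,0,.015]]),'sinktop c',f([[.535,-.2305,.083]]),'sink base',f([[.535,-.2305,.062]]))
B=np.array([.535,-.2305]);a=np.radians(18.4);X=np.array([np.cos(a),np.sin(a)]);Y=np.array([-X[1],X[0]])
for z in(.062,.083): print('corners',z,f([[*(B+sx*X*.015+sy*Y*.015),z] for sx in(1,-1) for sy in(1,-1)]))
g=d['image'][180:300,250:350]
hsv=cv2.cvtColor(g,cv2.COLOR_BGR2HSV); m=cv2.inRange(hsv,(45,80,40),(80,255,255))
pts=np.argwhere(m)[:,::-1]+[250,180]; W=onz(d,pts,.062)[:,:2]; r=cv2.minAreaRect((W*1000).astype(np.float32)); print('board now',r)
print(g[52:66,56:70].max(2))
E
```

```text
[ 0.53662223 -0.23114661  0.06736107] 8.317985437028409e-05 0.0
tcp [[294.0, 309.0]] tcp+15mm up [[296.0, 292.0]] sinktop c [[294.0, 291.0]] sink base [[290.0, 315.0]]
corners 0.062 [[283.0, 289.0], [325.0, 312.0], [255.0, 318.0], [297.0, 342.0]]
corners 0.083 [[286.0, 265.0], [329.0, 288.0], [258.0, 294.0], [301.0, 318.0]]
board now ((534.9832153320312, -232.55311584472656), (111.06809997558594, 61.4202880859375), 17.911457061767578)
[[ 89  69  76  55  42  43  43  46  50  52  60  70  77 121]
 [118  92  71  56  43  42  43  45  48  65  93  80  80 102]
 [127 126 115  76  44  43  44  42  48  76 100  80  76  77]
 [115 124 112  78  46  44  45  43  52  89 106  73  84  72]
 [ 74  95 108  71  44  43  43  42  54  91  96  71  85  72]
 [ 64  75  81  47  45  47  43  43  67 114  99  63  55  54]
 [ 63  57  48  41  48  45  43  45  75 119  98  53  40  39]
 [ 46  40  39  40  42  39  41  49  85 116  82  42  37  41]
 [ 41  39  38  39  39  41  38  55  96  97  51  36  42  51]
 [ 38  40  40  40  40  39  39  40  54  49  38  39  40  53]
 [ 39  40  39  39  41  38  38  36  39  37  40  40  39  56]
 [ 39  38  40  40  40  39  38  38  40  42  44  39  43  62]
 [ 39  39  38  38  40  37  38  40  42  43  42  37  40  61]
 [ 39  38  41  40  38  37  40  43  45  40  37  35  54  78]]
```

```bash

python3 -m jog '[[[0,0,-0.02],[0,0,0]],[[0,0,-0.05],[0,0,0]],[[0,0,-0.06],[0,0,0]],[[0,0,-0.06],[0,0,0]],[[0,0,-0.06],[0,0,0]]]'
python3 - <<'E'
from h import *
d=grab('side'); o=ctrl.get_obs(); p=np.array(o['tool_pos']); print(p)
q=proj(d,[p+[0,0,z] for z in(0,.01,.02,.03)]); print((q-[270,190]).round(1)*8)
im=d['image'][190:265,270:340]; im=cv2.resize(np.clip(im.astype(float)*1.7,0,255).astype(np.uint8),None,fx=8,fy=8,interpolation=cv2.INTER_NEAREST)
cv2.imwrite('pics/s3.png',im)
E
```

```text
t: 4.55
tool_pos: [0.5361, -0.2309, 0.1263]
tool_rot: [-1.83, -2.553, 0.0]
contact_force: [-0.1, 0.3, -0.8]
opening: 0.0
grip_force: 0.0
[ 0.53571285 -0.23062765  0.12556678]
[[344.8 321.6]
 [348.  301.6]
 [351.2 280.8]
 [354.4 260.8]]
```

View pics/s3.png

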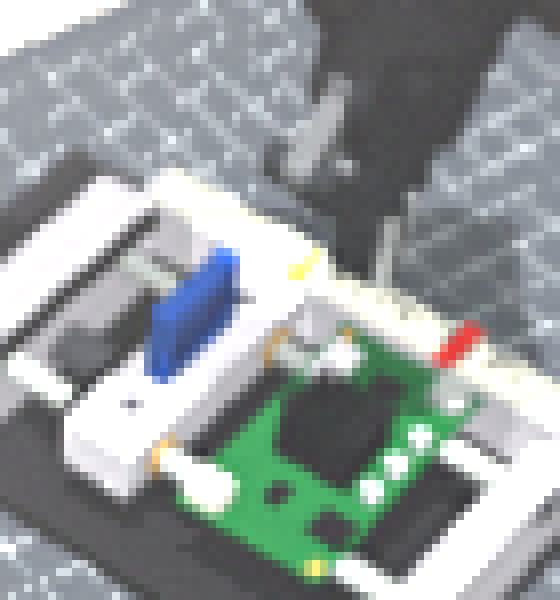

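```bash
python3 - <<'E'
from h import *
d=grab('side');t=grab('top'); o=ctrl.get_obs(); p=np.array(o['tool_pos']); print(p)
uv=np.array([[370,280]])/8+[270,190]
for z in (.1256,.1356,.1456): print(z,onz(d,uv,z)[0],onz(d,uv,z)[0]-p)
# sink outline in this view vs expected
c,v=ray(d,uv); print(v/np.linalg.norm(v))
print('tcp top px',proj(t,[p,p+[0,0,.1]]))
g=d['image'][190:265,270:340]; m=(g.max(2)<50).astype(np.uint8); n,l,s,cc=cv2.connectedComponentsWithStats(m)
for i in range(1,n):
    if s[i,4]>60: print(s[i],cc[i])
im=t['image'][120:220,270:370]; cv2.imwrite('pics/t3.png',cv2.resize(np.clip(im.astype(float)*1.8,0,255).astype(np.uint8),None,fx=6,fy=6,interpolation=cv2.INTER_CUBIC))
E
```

```text
[ 0.53556254 -0.23056842  0.12525966]
0.1256 [ 0.55582481 -0.21980392  0.1256    ] [0.02026227 0.0107645  0.00034034]
0.1356 [ 0.54869122 -0.22679256  0.1356    ] [0.01312868 0.00377586 0.01034034]
0.1456 [ 0.54155763 -0.2337812   0.1456    ] [ 0.00599509 -0.00321278  0.02034034]
[[ 0.50476275  0.49450652 -0.70758594]]
tcp top px [[332.77094468 166.05314145]
 [339.26689433 161.62224473]]
[ 38   0  32  35 321] [51.06853583 14.67601246]
[ 35  47  15  14 139] [41.71223022 52.82014388]
[44 58 15 14 80] [51.6125 63.9875]
[  9  60  35  15 116] [26.11206897 67.93965517]
```

View pics/t3.png

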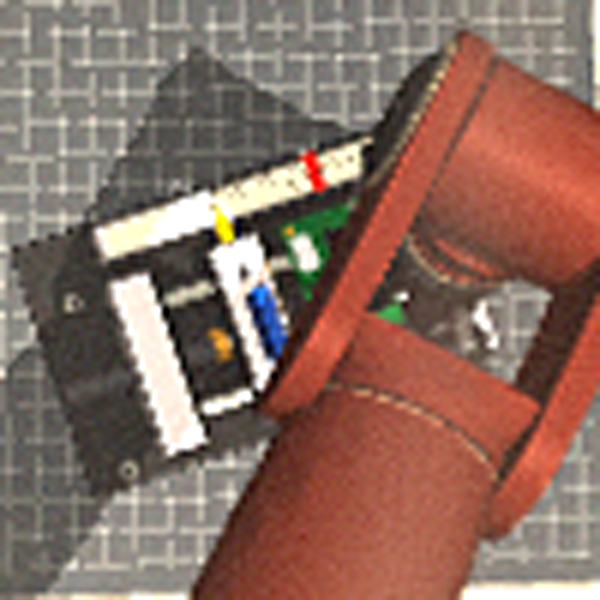

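Both views and the no-contact shut point the same way: the fingertips are about 20 mm higher than the reported TCP. A sideways offset would have put a finger on the sink. I'll go lower in small steps with the fingers open, watching the force.

```bash

python3 -m jog '[[[0,0,0],[0,0,0]],[[0,0,0.02],[0,0,0]],[[0,0,0.04],[0,0,0]],[[0,0,0.055],[0,0,0]],[[0,0,0.06],[0,0,0]]]' 0.6
python3 -m jog '[[[0,0,0.002],[0,0,0]],[[0,0,0.004],[0,0,0]],[[0,0,0.006],[0,0,0]],[[0,0,0.006],[0,0,0]]]'
python3 -m jog '[[[0,0,0.002],[0,0,0]],[[0,0,0.004],[0,0,0]],[[0,0,0.004],[0,0,0]]]'
```

```text
t: 5.2
tool_pos: [0.535, -0.2302, 0.0644]
tool_rot: [-1.828, -2.55, 0.001]
contact_force: [0.0, -0.4, 0.8]
opening: 0.051
grip_force: 0.0
t: 5.6
tool_pos: [0.5369, -0.2313, 0.0617]
tool_rot: [1.83, 2.553, 0.0]
contact_force: [-0.2, 0.3, 0.7]
opening: 0.0511
grip_force: 0.0
t: 5.9
tool_pos: [0.5364, -0.231, 0.0569]
tool_rot: [-1.83, -2.553, 0.0]
contact_force: [0.6, -0.1, -0.1]
opening: 0.0516
grip_force: 0.0
```

```bash

python3 -m jog '[[[0,0,0.002],[0,0,0]],[[0,0,0.004],[0,0,0]],[[0,0,0.006],[0,0,0]],[[0,0,0.006],[0,0,0]]]'
python3 -m jog '[[[0,0,0],[0,0,0]],[[0,0,0],[0,0,0]],[[0,0,0],[0,0,0]],[[0,0,0],[0,0,0]],[[0,0,0],[0,0,0]]]' 0 40
```

```text
t: 6.3
tool_pos: [0.5363, -0.231, 0.0507]
tool_rot: [-1.83, -2.553, 0.0]
contact_force: [0.4, 0.6, -0.5]
opening: 0.0514
grip_force: 0.0
t: 6.8
tool_pos: [0.5368, -0.2312, 0.0515]
tool_rot: [1.83, 2.553, 0.0]
contact_force: [-0.0, 0.0, 0.5]
opening: 0.0282
grip_force: 39.7
```

```bash

python3 -m jog '[[[0,0,-0.01],[0,0,0]],[[0,0,-0.025],[0,0,0]],[[0,0,-0.045],[0,0,0]],[[0,0,-0.07],[0,0,0]],[[0,0,-0.1],[0,0,0]]]' - 50
python3 - <<'E'
from plan import *
plan(.473,.174,.15,-4.2)
E
```

```text
t: 7.3
tool_pos: [0.5359, -0.2308, 0.1522]
tool_rot: [-1.829, -2.552, 0.0]
contact_force: [0.2, 0.3, -2.1]
opening: 0.0279
grip_force: 49.4
t 7.3 at [ 0.5359 -0.2308  0.1522] shift [0.4035 0.0704 0.0026] turn [-0.001 -0.001  0.4  ] open 0.0279 F [ 0.2  0.3 -2.1] grip 49.38413321971893 q [-0.53 -0.01  1.76 -0.    1.39 -0.86]
```

```bash

python3 -m jog '[[[0.02,0.003,0],[0,0,0]],[[0.05,0.008,0],[0,0,0]],[[0.085,0.014,0],[0,0,0]],[[0.12,0.02,0],[0,0,0]],[[0.155,0.026,0],[0,0,0]]]'
python3 -m jog '[[[0.035,0.006,0],[0,0,0.08]],[[0.07,0.012,0],[0,0,0.16]],[[0.105,0.018,0],[0,0,0.24]],[[0.14,0.024,0],[0,0,0.32]],[[0.175,0.03,0],[0,0,0.4]]]'
python3 - <<'E'
from plan import *
plan(.473,.174,.05,-4.2)
E
```

```text
t: 7.8
tool_pos: [0.5101, -0.0739, 0.1507]
tool_rot: [-1.83, -2.552, 0.0]
contact_force: [0.7, 0.1, -0.9]
opening: 0.0278
grip_force: 49.4
t: 8.3
tool_pos: [0.4821, 0.1013, 0.1508]
tool_rot: [-2.304, -2.135, 0.001]
contact_force: [0.5, -0.1, -1.6]
opening: 0.0281
grip_force: 49.4
t 8.3 at [0.4821 0.1013 0.1508] shift [ 0.0718 -0.0145  0.1008] turn [-0.001 -0.    -0.003] open 0.0281 F [ 0.5 -0.1 -1.6] grip 49.413875341415405 q [ 0.06 -0.23  1.97  0.    1.41  0.13]
```

```bash

python3 -m jog '[[[0.03,-0.006,0],[0,0,0]],[[0.06,-0.012,0.02],[0,0,0]],[[0.072,-0.015,0.05],[0,0,0]],[[0.072,-0.015,0.085],[0,0,0]],[[0.072,-0.015,0.1],[0,0,0]]]'
python3 -m jog '[[[0,0,0],[0,0,0]],[[0,0,0],[0,0,0]]]'
python3 - <<'E'
from plan import *
plan(.473,.174,.0,-4.2)
d=grab('side')
cv2.imwrite('pics/s4.png',cv2.resize(d['image'][140:230,170:280],(660,540),interpolation=cv2.INTER_CUBIC))
# corners of tray rim & board expected in crop px
f=lambda P:((proj(d,P)-[170,140])*6).round().tolist()
a=np.radians(-4.2);X=np.array([np.cos(a),np.sin(a)]);Y=np.array([-X[1],X[0]])
C=np.array([.473,.174]); print('tray',f([[*(C+i*.08*X+j*.055*Y),.016] for i,j in((1,1),(1,-1),(-1,-1),(-1,1))]))
p=ctrl.get_obs()['tool_pos']; C=np.array(p[:2]); print('board',f([[*(C+i*.055*X+j*.03*Y),p[2]+.0095] for i,j in((1,1),(1,-1),(-1,-1),(-1,1))]))
E
```

```text
t: 8.8
tool_pos: [0.4701, 0.1726, 0.0473]
tool_rot: [-2.297, -2.138, 0.009]
contact_force: [-0.1, -0.0, -0.7]
opening: 0.0279
grip_force: 49.6
t: 9.0
tool_pos: [0.4743, 0.1723, 0.0521]
tool_rot: [2.301, 2.138, 0.001]
contact_force: [-0.7, -0.1, -0.7]
opening: 0.0279
grip_force: 49.6
t 9.0 at [0.4743 0.1723 0.0521] shift [ 0.0016 -0.0014  0.0521] turn [ 0.001 -0.    -0.   ] open 0.0279 F [-0.7 -0.1 -0.7] grip 49.648069739341736 q [ 0.2  -0.09  2.02  0.    1.21  0.27]
tray [[388.0, 186.0], [476.0, 293.0], [219.0, 383.0], [140.0, 267.0]]
board [[373.0, 160.0], [421.0, 218.0], [242.0, 278.0], [197.0, 216.0]]
```

View pics/s4.png

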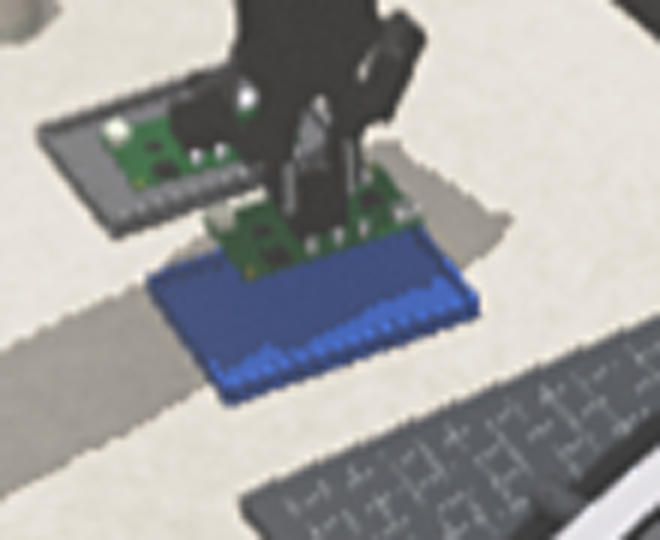

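The board hangs level over the tray. Its near edge runs from (248,278) to (425,215), within about 1 px (native) of the prediction, so it's well inside the walls. Lowering until it touches.

```bash

python3 -m jog '[[[0,0,0.015],[0,0,0]],[[0,0,0.03],[0,0,0]],[[0,0,0.04],[0,0,0]],[[0,0,0.047],[0,0,0]],[[0,0,0.05],[0,0,0]]]'
python3 -m jog '[[[0,0,0],[0,0,0]],[[0,0,0.001],[0,0,0]],[[0,0,0.002],[0,0,0]],[[0,0,0.003],[0,0,0]],[[0,0,0.003],[0,0,0]]]'
python3 -m jog '[[[0,0,0.001],[0,0,0]],[[0,0,0.002],[0,0,0]],[[0,0,0.002],[0,0,0]]]'
```

```text
t: 9.55
tool_pos: [0.4729, 0.1721, -0.0003]
tool_rot: [-2.3, -2.138, 0.003]
contact_force: [0.3, -0.5, -0.8]
opening: 0.0277
grip_force: 49.6
t: 10.05
tool_pos: [0.474, 0.1723, -0.0016]
tool_rot: [2.301, 2.139, 0.0]
contact_force: [-0.7, -0.7, -0.6]
opening: 0.0278
grip_force: 49.6
t: 10.35
tool_pos: [0.4737, 0.1723, -0.004]
tool_rot: [-2.301, -2.139, 0.001]
contact_force: [0.8, 0.1, -0.4]
opening: 0.0279
grip_force: 49.6
```

```bash

for i in 1 ; do python3 -m jog '[[[0,0,0.001],[0,0,0]],[[0,0,0.001],[0,0,0]]]'; done
python3 -m jog '[[[0,0,0.001],[0,0,0]],[[0,0,0.001],[0,0,0]]]'
python3 -m jog '[[[0,0,0.001],[0,0,0]],[[0,0,0.001],[0,0,0]]]'
```

```text
t: 10.55
tool_pos: [0.474, 0.1723, -0.0044]
tool_rot: [-2.301, -2.139, 0.0]
contact_force: [-2.0, -1.0, 3.2]
opening: 0.0275
grip_force: 50.0
t: 10.75
tool_pos: [0.474, 0.1723, -0.0045]
tool_rot: [-2.301, -2.139, 0.001]
contact_force: [-5.4, -1.3, 8.8]
opening: 0.0278
grip_force: 50.9
t: 10.95
tool_pos: [0.474, 0.1723, -0.0045]
tool_rot: [-2.3, -2.139, 0.002]
contact_force: [-8.7, -2.1, 16.1]
opening: 0.0273
grip_force: 51.6
```

Contact came at the predicted height. Now I'll relieve the push, release and retreat.

```bash

python3 -m jog '[[[0,0,-0.002],[0,0,0]],[[0,0,-0.002],[0,0,0]]]'
python3 -m jog '[[[0,0,0],[0,0,0]],[[0,0,0],[0,0,0]],[[0,0,0],[0,0,0]],[[0,0,0],[0,0,0]]]' 0.6
python3 -m jog '[[[0,0,-0.01],[0,0,0]],[[0,0,-0.03],[0,0,0]],[[0,0,-0.07],[0,0,0]],[[0,0,-0.11],[0,0,0]],[[0,0,-0.16],[0,0,0]]]'
python3 - <<'E'
from plan import *
d=grab('side')
hsv=cv2.cvtColor(d['image'],cv2.COLOR_BGR2HSV); m=cv2.inRange(hsv,(45,80,30),(80,255,255)); k=np.zeros_like(m); k[165:215,185:260]=255; m&=k
W=onz(d,np.argwhere(m)[:,::-1],.006)[:,:2]; print('board in tray',cv2.minAreaRect((W*1000).astype(np.float32)))
# holder axis from tab/board/marker/pointer
plan(.514,-.169,.16,18.4+90)
E
```

```text
t: 11.15
tool_pos: [0.4744, 0.1724, -0.0045]
tool_rot: [2.301, 2.138, 0.002]
contact_force: [-0.0, -1.2, 2.7]
opening: 0.0278
grip_force: 50.2
t: 11.55
tool_pos: [0.4738, 0.1723, -0.005]
tool_rot: [-2.301, -2.139, 0.0]
contact_force: [0.1, 0.2, 0.2]
opening: 0.0511
grip_force: 0.0
t: 12.05
tool_pos: [0.4726, 0.172, 0.156]
tool_rot: [-2.3, -2.138, 0.003]
contact_force: [0.9, 0.4, 0.3]
opening: 0.0511
grip_force: 0.0
board in tray ((476.36968994140625, 246.44009399414062), (204.97288513183594, 91.90615844726562), 85.36458587646484)
t 12.1 at [0.4785 0.1734 0.1674] shift [-0.3389  0.0602  0.0068] turn [ 0.01  -0.012  1.177] open 0.0514 F [3.9 1.5 6.4] grip 0.0 q [ 0.2  -0.22  1.93  0.    1.41  0.27]
```

```bash

python3 -m jog '[[[-0.03,0.005,0],[0,0,0]],[[-0.065,0.011,0],[0,0,0]],[[-0.1,0.018,0],[0,0,0]],[[-0.135,0.024,0],[0,0,0]],[[-0.17,0.03,0],[0,0,0]]]' 0.6 60
python3 -m jog '[[[-0.03,0.005,0],[0,0,0.14]],[[-0.06,0.01,0],[0,0,0.28]],[[-0.09,0.016,0],[0,0,0.42]],[[-0.12,0.022,0],[0,0,0.56]],[[-0.14,0.026,0],[0,0,0.7]]]'
python3 - <<'E'
from meas import *
from plan import plan
d=grab('top'); a=grab('side')
print('board in tray',*blobs(d,'green',(195,150,250,225),.006,30),sep='\n ')
for n,z in(('red',.052),('yellow',.053),('blue',.107)): print(n,blobs(d,n,(265,130,365,210),z),blobs(a,n,(245,200,350,285),z))
# rail direction: bright pixels between jaw and right
g=d['image']; m=((g.min(2)>150)*255).astype(np.uint8); k=np.zeros_like(m); k[130:172,275:345]=255; m&=k
n,l,s,c=cv2.connectedComponentsWithStats(m)
for i in range(1,n):
    if s[i,4]>60:
        W=onz(d,np.argwhere(l==i)[:,::-1],.051)[:,:2]; print('white',s[i],cv2.minAreaRect((W*1000).astype(np.float32)))
plan(.514,-.169,.12,108.5)
E
```

```text
t: 12.6
tool_pos: [0.4916, -0.0008, 0.156]
tool_rot: [2.3, 2.138, 0.001]
contact_force: [0.3, 0.4, 0.2]
opening: 0.0511
grip_force: 0.0
t: 13.1
tool_pos: [0.5073, -0.1429, 0.1559]
tool_rot: [2.898, 1.209, 0.001]
contact_force: [0.2, 0.8, -0.2]
opening: 0.0514
grip_force: 0.0
board in tray
 (np.int32(269), array([220.7, 189.8]), array([0.4724, 0.1742]), array([475.8, 174.9]), array([ 57.3, 107.3]), 88.9)
red [(np.int32(370), array([301.8, 171.3]), array([ 0.5297, -0.1315]), array([ 528.7, -131.2]), array([ 21.8, 246. ]), 66.7), (np.int32(454), array([326.5, 157.5]), array([ 0.5781, -0.2246]), array([ 577., -231.]), array([112.2,  69.9]), 66.8), (np.int32(258), array([313.7, 199.8]), array([ 0.423 , -0.1711]), array([ 422.9, -166.8]), array([116.3,  40.1]), 65.2), (np.int32(20), array([309.1, 208.1]), array([ 0.3932, -0.1529]), array([ 395.4, -152.7]), array([36.5, 10.9]), 88.5)] [(np.int32(9), array([326.8, 232.8]), array([ 0.6146, -0.2105]), array([ 614.3, -210.4]), array([21.6,  2.3]), 16.5)]
yellow [] []
blue [] [(np.int32(91), array([293.5, 228.6]), array([ 0.5057, -0.1833]), array([ 505.6, -183. ]), array([65.7, 22.1]), 18.5)]
t 13.2 at [ 0.5074 -0.1431  0.1559] shift [-0.0138  0.0228  0.0359] turn [ 0.001 -0.     0.471] open 0.0511 F [ 0.8  0.9 -0.3] grip 0.0 q [-0.42 -0.15  1.89 -0.    1.4   0.36]
```

The board now lies flat and centred in the blue tray: top view (220.7,189.8), and its 57x107 mm footprint is fully visible. Next, the tab.

```bash

python3 -m jog '[[[-0.004,0.008,0],[0,0,0.12]],[[-0.008,0.016,0],[0,0,0.24]],[[-0.012,0.022,0],[0,0,0.36]],[[-0.014,0.023,0.005],[0,0,0.471]],[[-0.014,0.023,0.01],[0,0,0.471]]]'
python3 -m jog '[[[0,0,0.015],[0,0,0]],[[0,0,0.025],[0,0,0]],[[0,0,0.025],[0,0,0]],[[0,0,0.025],[0,0,0]]]'
python3 - <<'E'
from plan import *
plan(.5143,-.169,.06,108.5)
d=grab('side')
cv2.imwrite('pics/s5.png',cv2.resize(d['image'][180:280,245:355],(770,700))[:600] if 0 else cv2.resize(d['image'][185:265,250:350],(750,600),interpolation=cv2.INTER_CUBIC))
E
```

```text
t: 13.7
tool_pos: [0.514, -0.1665, 0.1455]
tool_rot: [3.099, 0.515, 0.001]
contact_force: [0.2, 0.1, -0.0]
opening: 0.0513
grip_force: 0.0
t: 14.1
tool_pos: [0.5134, -0.1666, 0.1195]
tool_rot: [-3.099, -0.513, 0.002]
contact_force: [1.1, -0.0, 0.2]
opening: 0.0512
grip_force: 0.0
t 14.1 at [ 0.5134 -0.1666  0.1195] shift [0.0001 0.0026 0.0594] turn [-0.001  0.001  0.005] open 0.0512 F [ 1.1 -0.   0.2] grip 0.0 q [-0.45 -0.08  1.89  0.    1.33  0.79]
```

View pics/s5.png

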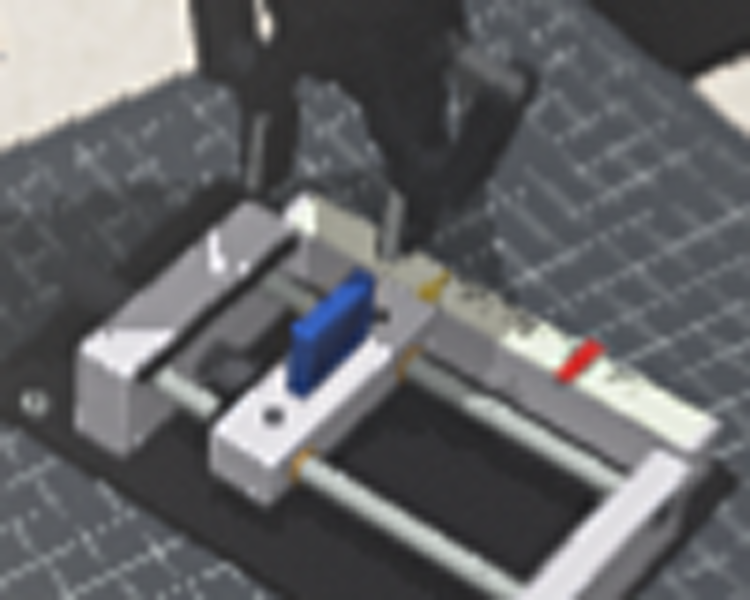

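The fingers straddle the tab: tips at about (255,190) and (400,250), tab top at about (335,300). The pointer is at (432,288) and the marker at (580,362).

```bash
python3 - <<'E'
from h import *
d=grab('side'); p=np.array(ctrl.get_obs()['tool_pos'])
uv=np.array([[255,190],[400,250],[328,220]])/7.5+[250,185]
print((onz(d,uv,p[2]+.022)-p).round(4)); print((proj(d,[[.5143,-.169,.107]])-[250,185])*7.5)
E
python3 -m jog '[[[0,0.002,0.015],[0,0,0]],[[0,0.002,0.03],[0,0,0]],[[0,0.002,0.03],[0,0,0]]]'
python3 -m jog '[[[0,0,0.01],[0,0,0]],[[0,0,0.02],[0,0,0]],[[0,0,0.027],[0,0,0]],[[0,0,0.03],[0,0,0]],[[0,0,0.03],[0,0,0]]]'
```

```text
[[-0.0113  0.0294  0.022 ]
 [ 0.0154 -0.0252  0.022 ]
 [ 0.0023  0.0018  0.022 ]]
[[322.04810051 294.89095888]]
t: 14.5
tool_pos: [0.5122, -0.168, 0.0864]
tool_rot: [-3.096, -0.51, 0.008]
contact_force: [0.3, -0.2, -1.2]
opening: 0.0509
grip_force: 0.0
t: 15.0
tool_pos: [0.5141, -0.1687, 0.0595]
tool_rot: [-3.099, -0.511, 0.001]
contact_force: [0.1, 0.3, -0.5]
opening: 0.0514
grip_force: 0.0
```

```bash

python3 -m jog '[[[0,0,0],[0,0,0]],[[0,0,0],[0,0,0]],[[0,0,0],[0,0,0]],[[0,0,0],[0,0,0]],[[0,0,0],[0,0,0]]]' 0 80
python3 - <<'E'
from meas import *
o=ctrl.get_obs(); M=R.from_rotvec(o['tool_rot']).as_matrix(); print(M[:,1],o['wrist_torque'])
a=grab('side')
for n in('red','yellow'): print(n,blobs(a,n,(245,200,350,285),.052,3))
E
```

```text
t: 15.5
tool_pos: [0.5154, -0.1705, 0.0612]
tool_rot: [3.097, 0.507, 0.003]
contact_force: [1.6, -5.4, -0.9]
opening: 0.008
grip_force: 79.2
[ 0.31881031 -0.94781248  0.00338909] [-0.66856112 -0.13712007 -0.70776994]
red [(np.int32(9), array([326.8, 232.8]), array([ 0.6146, -0.2105]), array([ 614.3, -210.4]), array([21.6,  2.3]), 16.5)]
yellow []
```

```bash

python3 -m jog '[[[0,0.008,0],[0,0,0]],[[0,0.018,0],[0,0,0]],[[0,0.028,0],[0,0,0]],[[0,0.037,0],[0,0,0]],[[0,0.045,0],[0,0,0]]]'
python3 -m jog '[[[0,0.005,0],[0,0,0]],[[0,0.008,0],[0,0,0]],[[0,0.01,0],[0,0,0]],[[0,0.01,0],[0,0,0]],[[0,0.01,0],[0,0,0]]]'
python3 - <<'E'
from meas import *
a=grab('side'); t=grab('top')
hsv=cv2.cvtColor(a['image'],cv2.COLOR_BGR2HSV)
m=cv2.inRange(hsv,(15,90,60),(36,255,255)); k=np.zeros_like(m); k[210:260,290:350]=255; m&=k
n,l,s,c=cv2.connectedComponentsWithStats(m)
th=np.radians(18.5); Y=np.array([-np.sin(th),np.cos(th)])
for i in range(1,n):
    w=onz(a,[c[i]],.053)[0]; print('yel',s[i],c[i],w,w[:2]@Y)
for b in blobs(a,'red',(245,200,350,285),.052,3): print(b, b[2]@Y)
cv2.imwrite('pics/s6.png',cv2.resize(a['image'][200:260,285:365],(800,600),interpolation=cv2.INTER_CUBIC))
E
```

```text
t: 16.05
tool_pos: [0.5273, -0.2098, 0.061]
tool_rot: [-3.094, -0.507, 0.007]
contact_force: [-10.0, 8.2, 12.2]
opening: 0.008
grip_force: 81.1
t: 16.55
tool_pos: [0.5301, -0.2191, 0.0611]
tool_rot: [-3.094, -0.507, 0.008]
contact_force: [-10.3, 7.9, 12.0]
opening: 0.0081
grip_force: 81.0
yel [318 240   2   2   2] [318.5 240.5] [ 0.57326162 -0.22187576  0.053     ] -0.3923086134531149
yel [304 254   2   2   2] [304.5 254.5] [ 0.50575703 -0.24204793  0.053     ] -0.39001883867437503
yel [303 257   1   1   1] [303. 257.] [ 0.49653033 -0.24704838  0.053     ] -0.3918332072454682
(np.int32(11), array([326.7, 232.5]), array([ 0.6151, -0.2096]), array([ 614. , -209.3]), array([21.6,  4.5]), 16.5) -0.3939427322859915
```

View pics/s6.png

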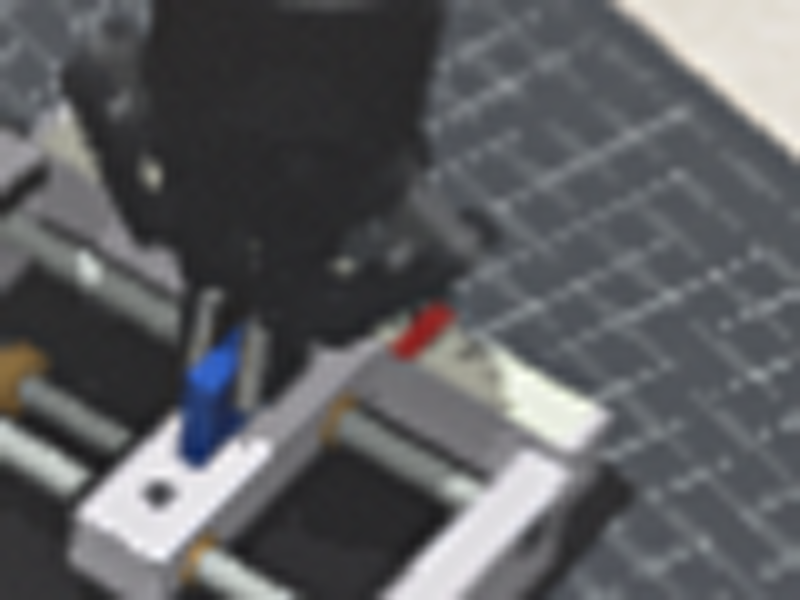

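The gripper hides the pointer here, and the marker is untouched at (425,330) in this crop. The motion direction puts the rods at 17°, with 51 mm of travel so far. The pointer and marker measurements from both views give a required travel of about 66 mm. I'll pull the rest and relieve the side load.

```bash

python3 -m jog '[[[0,0.004,0],[0,0,0]],[[-0.001,0.008,0],[0,0,0]],[[-0.0015,0.012,0],[0,0,0]],[[-0.002,0.0155,0],[0,0,0]],[[-0.002,0.0155,0],[0,0,0]]]'
python3 -m jog '[[[0,0,0],[0,0,0]],[[0,0,0],[0,0,0]]]'
python3 - <<'E'
from meas import *
o=ctrl.get_obs(); p=np.array(o['tool_pos'])[:2]; th=np.radians(17.); Y=np.array([-np.sin(th),np.cos(th)])
print('travel',(p-[.5154,-.1705])@Y, 'tcp y',p@Y)
for n in('side','top'):
    d=grab(n); hsv=cv2.cvtColor(d['image'],cv2.COLOR_BGR2HSV)
    R_=(295,205,350,260) if n=='side' else (290,130,345,180)
    k=np.zeros(hsv.shape[:2],np.uint8); k[R_[1]:R_[3],R_[0]:R_[2]]=255
    for nm,lo,hi in(('yel',(15,80,50),(38,255,255)),('red',(174,150,70),(180,255,255)),('red0',(0,170,90),(4,255,255))):
        m=cv2.inRange(hsv,lo,hi)&k; q,l,s,c=cv2.connectedComponentsWithStats(m)
        for i in range(1,q):
            if s[i,4]>=3: w=onz(d,[c[i]],.052)[0]; print(n,nm,s[i],c[i].round(1),w.round(4),round(float(w[:2]@Y),4))
# soft-colour re-evaluation of first pictures is possible from pics/top0.png (scale 1.5625)
def soft(fn,box,ch,d,z):
    im=cv2.imread(fn).astype(float); x0,y0,x1,y1=box; b,g,r=[im[y0:y1,x0:x1,i] for i in range(3)]
    w={'red':r-np.maximum(g,b)-50,'yel':np.minimum(r,g)-b-60}[ch]; w=np.clip(w,0,None); v,u=np.mgrid[y0:y1,x0:x1]
    uv=np.array([[(w*u).sum(),(w*v).sum()]])/w.sum(); uv=(uv+.5)*.64-.5; P=onz(d,uv,z)[0]; return uv,P.round(4),round(float(P[:2]@Y),4)
t=grab('top');a=grab('side')
print('top',soft('pics/top0.png',(470,238,488,256),'yel',t,.0525),soft('pics/top0.png',(495,222,513,242),'red',t,.051))
print('side',soft('pics/side0.png',(474,342,490,356),'yel',a,.0525),soft('pics/side0.png',(502,356,520,374),'red',a,.051))
E
```

```text
t: 17.15
tool_pos: [0.5345, -0.2335, 0.0611]
tool_rot: [-3.093, -0.507, 0.002]
contact_force: [-4.9, 11.0, 9.9]
opening: 0.0081
grip_force: 80.8
t: 17.35
tool_pos: [0.5345, -0.2333, 0.0611]
tool_rot: [-3.093, -0.507, 0.002]
contact_force: [-4.3, 10.7, 10.7]
opening: 0.0084
grip_force: 80.8
travel -0.06563588022539316 tcp y -0.37937421773118923
side yel [322 242   3   3   4] [323.  242.8] [ 0.5795 -0.2352  0.052 ] -0.3943
side yel [308 256   3   4   5] [308.8 257.2] [ 0.5105 -0.2558  0.052 ] -0.3939
top yel [340 133   2   3   4] [340.5 134. ] [ 0.6649 -0.2804  0.052 ] -0.4626
top yel [335 142   3   4   4] [336.  143.5] [ 0.6296 -0.262   0.052 ] -0.4346
top yel [332 147   3   4   4] [332.8 148.5] [ 0.6111 -0.2491  0.052 ] -0.4169
top yel [323 150   3   5  12] [323.8 152.4] [ 0.5974 -0.2155  0.052 ] -0.3807
top yel [328 152   4   4   6] [329.2 153.3] [ 0.5934 -0.235   0.052 ] -0.3983
top yel [336 166   4   4   5] [337.2 167.6] [ 0.5394 -0.2623  0.052 ] -0.4085
top yel [305 175   4   5  15] [306.6 177. ] [ 0.5076 -0.1482  0.052 ] -0.2901
top red0 [320 145   3   5   9] [321.2 147. ] [ 0.618  -0.2067  0.052 ] -0.3783
top red0 [331 156   3   2   4] [332.  156.8] [ 0.5803 -0.2449  0.052 ] -0.4039
top red0 [324 168   7   6  13] [326.8 170.2] [ 0.5307 -0.2237  0.052 ] -0.3691
top red0 [319 177   2   3   3] [319.7 178. ] [ 0.5026 -0.1961  0.052 ] -0.3345
top (array([[306.85462721, 157.42136596]]), array([ 0.5803, -0.1519,  0.0525]), -0.3149) (array([[321.89312448, 148.13693928]]), array([ 0.6138, -0.2092,  0.051 ]), -0.3795)
side (array([[306.92295585, 223.16403071]]), array([ 0.5888, -0.1474,  0.0525]), -0.3131) (array([[326.74750245, 232.62686088]]), array([ 0.6156, -0.2093,  0.051 ]), -0.3801)
```

```bash
python3 - <<'E'
from meas import *
t=grab('top'); th=np.radians(17.); Y=np.array([-np.sin(th),np.cos(th)])
im=t['image'].astype(float)
def soft(box,ch,z,off):
    x0,y0,x1,y1=box; b,g,r=[im[y0:y1,x0:x1,i] for i in range(3)]
    w=np.clip({'red':r-np.maximum(g,b)-off,'yel':np.minimum(r,g)-b-off}[ch],0,None); v,u=np.mgrid[y0:y1,x0:x1]
    uv=np.array([[(w*u).sum(),(w*v).sum()]])/w.sum(); P=onz(t,uv,z)[0]; return w.round(),uv.round(2),P.round(4),round(float(P[:2]@Y),4)
print(*soft((319,149,328,158),'yel',.0525,40),sep='\n'); print(*soft((316,143,328,152),'red',.051,50),sep='\n')
E
```

```text
[[ 0.  0.  0.  0.  0.  0.  0.  0.  0.]
 [ 0.  0.  0.  0. 57.  0.  0.  0.  0.]
 [ 0.  0.  0.  0. 79. 66.  0.  0.  0.]
 [ 0.  0.  0.  0. 39. 76.  2.  0.  0.]
 [ 0.  0.  0.  0. 12. 78. 41.  0.  0.]
 [ 0.  0.  0.  0.  0. 71. 34.  0.  0.]
 [ 0.  0.  0.  0.  0.  0.  0.  0.  0.]
 [ 0.  0.  0.  0.  0.  0.  0.  0.  0.]
 [ 0.  0.  0.  0.  0.  0.  0.  0.  0.]]
[[323.8  152.15]]
[ 0.5983 -0.2153  0.0525]
-0.3808
[[ 0.  0.  0.  0.  0.  0.  0.  0.  0.  0.  0.  0.]
 [ 0.  0.  0.  0.  0.  0.  0.  0.  0.  0.  0.  0.]
 [ 0.  0.  0.  0.  0. 34. 11.  0.  0.  0.  0.  0.]
 [ 0.  0.  0.  0. 33. 97. 53.  0.  0.  0.  0.  0.]
 [ 0.  0.  0.  0.  0. 79. 70.  8.  0.  0.  0.  0.]
 [ 0.  0.  0.  0.  0. 34. 51.  0.  0.  0.  0.  0.]
 [ 0.  0.  0.  0.  0. 17. 53. 15.  0.  0.  0.  0.]
 [ 0.  0.  0.  0.  0.  0. 57.  0.  0.  0.  0.  0.]
 [ 0.  0.  0.  0.  0.  0. 17.  0.  0.  0.  0.  0.]]
[[321.52 147.35]]
[ 0.6168 -0.2079  0.051 ]
-0.3791
```

The top view shows the pointer at (323.8,152.2) and the marker at (321.5,147.4), about 1–1.5 mm past the line. I'll ease back 1 mm and check that it holds.

```bash

python3 -m jog '[[[0,-0.001,0],[0,0,0]],[[0,-0.001,0],[0,0,0]],[[0,-0.001,0],[0,0,0]],[[0,-0.001,0],[0,0,0]],[[0,-0.001,0],[0,0,0]]]'
python3 -m jog '[[[0,0,0],[0,0,0]],[[0,0,0],[0,0,0]],[[0,0,0],[0,0,0]],[[0,0,0],[0,0,0]],[[0,0,0],[0,0,0]]]'
python3 - <<'E'
from meas import *
t=grab('top'); th=np.radians(17.); Y=np.array([-np.sin(th),np.cos(th)])
im=t['image'].astype(float)
for box,ch,z in(((319,149,328,158),'yel',.0525),((316,143,328,152),'red',.051)):
    x0,y0,x1,y1=box; b,g,r=[im[y0:y1,x0:x1,i] for i in range(3)]
    w=np.clip(r-np.maximum(g,b)-50 if ch=='red' else np.minimum(r,g)-b-40,0,None); v,u=np.mgrid[y0:y1,x0:x1]
    P=onz(t,np.array([[(w*u).sum(),(w*v).sum()]])/w.sum(),z)[0]; print(ch,P.round(4),P[:2]@Y)
print(blobs(t,'green',(195,150,250,225),.006,30))
E
```

```text
t: 18.1
tool_pos: [0.5341, -0.2322, 0.0611]
tool_rot: [-3.092, -0.508, 0.002]
contact_force: [-6.0, 11.3, 9.7]
opening: 0.0082
grip_force: 80.9
t: 18.6
tool_pos: [0.5341, -0.2322, 0.0611]
tool_rot: [-3.092, -0.508, 0.002]
contact_force: [-6.4, 10.4, 9.9]
opening: 0.0084
grip_force: 80.9
yel [ 0.5985 -0.2138  0.0525] -0.3794539409368571
red [ 0.6171 -0.2079  0.051 ] -0.37920713449723487
[(np.int32(270), array([220.7, 189.9]), array([0.4723, 0.1741]), array([475.8, 174.9]), array([ 57.3, 107.3]), 88.9)]
```

Pointer and marker agree to 0.3 mm, the grip is steady and the board is in the tray. Handing in.

```bash
python3 -c "
from station import job
print(job.finish_job())"
```

```text
the job is handed in; nothing more can be done
None
```

Job handed in at about 18.7 s: the inspected board lies flat in the blue tray, and the arm is still holding the jaw open with the pointer within about 1–2 mm of the red marker (the side view read slightly differently from the top view).

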